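# Zero the gauge and follow the bracket's seam with the spring stylus

### The job

Zero the gauge: turn its knob until the pointer stands on the long zero mark, and leave it there. Then take the stylus from its fork, press its sprung tip lightly (about half its travel, never fully in) onto the floor of the seam groove of the bracket at the closed end of the run that is parallel to the plate's long sides, and draw it slowly, at about 3 cm/s, round the bend to the closed end of the slanting run without lifting it out on the way. Lift it there, put the stylus back upright in its fork and let go; leave the reel, the tin and the wooden offcut alone.

Things in the scene. Friction and masses are not known exactly. Their poses are not given: they have to be found in the camera images.
- gauge: Fixed grey box 84 x 84 x 30 mm with a round scale on top (to z = 32 mm) and the zeroing knob over its centre. Origin: centre of the underside; z up. The long thick zero mark lies on the box's own +x side, short ticks every 15 degrees on both sides of it.
- zero_knob (a joint): Angle of the knob in rad: 0 when its pointer stands on the long zero mark, positive when the pointer is turned counter-clockwise seen from above; range -1.6 to 1.6. It starts 0.45 to 1.3 off zero and stays where it is left (friction about 0.025 N m).
- knob_top (a point): Centre of the knob's top, on its vertical axis, 59 mm above the table. Black knob: disc of 38 mm diameter, 32 to 38 mm above the table; on it an upright bar grip 36 mm long, 10 mm thick, 38 to 59 mm above the table. The bar lies along the pointer (white line and small tongue on the pointer's side); x of this point points along the pointer, z up.
- stand: Fixed stand: steel foot 80 x 80 x 8 mm, post at the back, and an aluminium fork plate 5 mm thick whose top is 60 mm above the table. The slot in the fork is 10 mm wide, along the stand's own x, open towards -x (the robot's side), 28 mm deep. Origin: on the table below the fork seat; z up.
- fork_seat (a point): Point on top of the fork plate, on the slot's centre line, 6 mm before the slot's end and 22 mm behind its mouth: the stylus's origin rests here.
- stylus: Loose upright stylus, 90 g, hung in the fork by its collar. Origin: on its axis at the collar's underside; z up its axis. Collar: steel disc, 28 mm dia., z 0 to 4 mm. Black square handle 16 x 16 mm, sides along its x and y, z 4 to 54 mm; 3 mm button on top. Below: steel tube, 7 mm dia., to z = -23 mm, then the sprung plunger with a 5 mm ball, lowest point z = -40 mm when free.
- plunger (a joint): How far the stylus's tip is pushed in, m: 0 free, 0.008 fully in. Spring: about 0.9 N at first touch, 2.1 N at 4 mm, 3.3 N at 8 mm.
- stylus_tip (a point): Lowest point of the stylus's ball tip, on its axis; moves with the plunger.
- bracket: Fixed. Steel base plate 178 x 116 x 8 mm (long sides along x) with two aluminium covers, top 14 mm above the table; screw heads 3 mm higher. The seam between them is a groove 9 mm wide, 6 mm deep, floor 8 mm above the table: straight along +x, then bent 38 degrees towards +y, straight again; both ends closed by small stops flush with the covers. Origin: centre of underside, z up.
- seam_start (a point): Point on the groove's floor, on its centre line, 10 mm from the closed end of the run that is parallel to the long sides. Bracket frame: (-67, -20, 8) mm.
- seam_mid1 (a point): Point on the groove's floor, middle of the first run. Bracket frame: (-27.5, -20, 8) mm.
- seam_bend (a point): Point on the groove's floor at the bend of its centre line. Bracket frame: (12, -20, 8) mm.
- seam_mid2 (a point): Point on the groove's floor, middle of the slanting run. Bracket frame: (35.6, -1.5, 8) mm.
- seam_end (a point): Point on the groove's floor, on its centre line, 10 mm from the closed end of the slanting run. Bracket frame: (59.3, 16.9, 8) mm.
- reel: Bystander: reel of wire with flanges, 54 mm diameter, 36 mm high. Origin: centre of the underside.
- flux_tin: Bystander: round flat tin, 55 mm diameter, 21 mm high. Origin: centre of the underside.
- offcut: Bystander: plywood offcut with a hole, 85 x 105 x 14 mm. Origin: centre of the underside.
Not all that is in view belongs to the job. Leave any purple or red look-alike of the stylus alone.

How it is judged:
On the way, in this order (a step that is already met when the one before it is completed fails the run):
1. the knob's pointer stands on the zero mark (within 0.09 rad) and the knob is still, with the stylus still in its fork (value of joint zero_knob between -0.09 and 0.09 rad and velocity of joint zero_knob between -0.05 and 0.05 rad/s and distance between stylus and fork_seat below 0.012 m), for 0.2 s.
2. the tip is pressed onto the seam's floor at the start point (within 9 mm, pushed in 0.8 to 7.5 mm) (horizontal distance between stylus_tip and seam_start below 0.009 m and z of stylus_tip in the frame of bracket below 0.0105 m and value of joint plunger between 0.0008 and 0.0075 m), for 0.04 s.
3. the pressed tip passes the middle of the first run (same tolerances) (horizontal distance between stylus_tip and seam_mid1 below 0.009 m and z of stylus_tip in the frame of bracket below 0.0105 m and value of joint plunger between 0.0008 and 0.0075 m), for 0.04 s.
4. the pressed tip passes the bend (horizontal distance between stylus_tip and seam_bend below 0.009 m and z of stylus_tip in the frame of bracket below 0.0105 m and value of joint plunger between 0.0008 and 0.0075 m), for 0.04 s.
5. the pressed tip passes the middle of the slanting run (horizontal distance between stylus_tip and seam_mid2 below 0.009 m and z of stylus_tip in the frame of bracket below 0.0105 m and value of joint plunger between 0.0008 and 0.0075 m), for 0.04 s.
6. the pressed tip reaches the end point (horizontal distance between stylus_tip and seam_end below 0.009 m and z of stylus_tip in the frame of bracket below 0.0105 m and value of joint plunger between 0.0008 and 0.0075 m), for 0.04 s.
At the end, for the whole second after the job is handed in: The knob's pointer is still within 0.09 rad of zero; the stylus hangs at rest in its fork, upright within 0.1 rad, its collar on the fork plate (height within 3 mm) and within 8 mm of the fork seat (value of joint zero_knob between -0.09 and 0.09 rad and horizontal distance between stylus and fork_seat below 0.008 m and z of stylus in the frame of fork_seat between -0.003 and 0.003 m and angle between stylus's own z axis and vertical below 0.1 rad and linear speed of stylus below 0.02 m/s); the robot touches nothing.
It fails at once if the tip comes out of the groove, or runs over the cover plates, along the middle of the seam (tip 2.5 to 12 mm above the groove's floor, over the bracket between x = -50 and +42 mm of its frame) (z of stylus_tip in the frame of bracket between 0.0105 and 0.02 m and x of stylus_tip in the frame of bracket between -0.05 and 0.042 m and y of stylus_tip in the frame of bracket between -0.05 and 0.05 m).
It fails at once if the plunger is pushed fully in (beyond 7.8 mm) (value of joint plunger above 0.0078 m).
It fails at once if the pressed stylus moves faster than 8 cm/s along the middle of the seam (x = -50 to +42 mm of the bracket's frame) (value of joint plunger above 0.0015 m and linear speed of stylus above 0.08 m/s and x of stylus_tip in the frame of bracket between -0.05 and 0.042 m).
It fails at once if the reel, the tin or the wooden offcut is moved more than 25 mm (distance of any of reel, flux_tin, offcut from where it was at the start of the episode above 0.025 m).
It also fails if it takes over 70 s, if anything falls off the work surface, if the arm or the gripper's body presses on something with over 40 N, if the wrist force passes 120 N, or if a joint passes its speed limit or range.

### The arm

A 7-joint arm with a two-finger parallel gripper is mounted at the origin on a cart in front of the work surface, level with it; the furniture and walls round the work are solid. World frame = base frame: x ahead of the robot, y to its left, z up, the work surface at z = 0. Lengths are in m, angles in rad, forces in N, time in s.
With the tool pointing down it reaches from about 0.425 to 0.825 m from the base axis. Payload 3.6 kg.
Tool frame: the origin (TCP) lies at the very end of the fingers, on their centre line; the grasp point (between the pads) lies 19 mm behind it; z points along the fingers, y is the line along which they close (so a half turn about z gives the same grasp; the last joint's range is limited). The gripper opens to 93 mm and grips with 3 to 60 N. Pads are 15 mm wide; open, the fingers measure 128 mm over their backs; the gripper's body (75 mm by 188 mm) begins 65 mm behind the grasp point.
Start: joints at [-1.248, 0.615, -0.013, 1.423, 0.008, 1.103, -0.04], TCP at [0.222, 0.611, 0.219] pointing down, gripper open.
Joint ranges: [-3.12, 3.12], [-0.3, 2.06], [-1.34, 1.32], [0.26, 2.42], [-1.36, 4.5], [0.01, 1.98], [-2.84, 2.84]. Speed limits (rad/s): [2.79, 2.79, 3.14, 3.14, 3.14, 3.14, 3.14].

### API

Orientations are given as a unit quaternion [w, x, y, z].
In Python, from workcell import ctrl gives the robot as it stands. The module is installed in compiled form; this text tells all that it offers.
- The arm moves only by the tool jog_arm, never from a script. Its arguments are lists of equal length, an entry for each row: "linear": the shift along the tool's x, y, z in cm, a list of three; "turn": the turn, a rotation vector about the tool's x, y, z in degrees, a list of three; "hand": the opening, from 0 (shut) to 1 (fully open). In form: {"linear": [[dx, dy, dz], ...], "turn": [[rx, ry, rz], ...], "hand": [hand, ...]}. A call has exactly 5 rows; each row is the pose to reach, as a shift and turn from the pose commanded when the call began, along the tool's axes at that moment; what a row does not reach only later rows make up. A row lasts 1/12 s, in which the tool goes at most 41.7 mm and 7.16 degrees, less where a joint would pass 70% of its speed; a pose out of reach is approached as far as the arm can. A call with a gripper value outside its range is refused whole. The fingers move at their own pace and stop on an object; the grip force is fixed at half the most. Time passes only in rows, so rows that repeat a pose let the fingers close, or fill a call up. It gives the time, the measured TCP pose, the force, the opening and the grip force at its end, in the units of the state.
- ctrl.sense(): the state, without advancing time (a new reading comes with each control period).
- ctrl.read_camera(name): name is "scene" or "top" or "wrist"; returns a dict with "image" (384x512x3 uint8, red, green, blue), "depth" (384x512 float32, m along the optical axis (not along the pixel's ray), 0 where there is no reading), "K" (3x3 intrinsics, pixels), "eye" and "orientation" of the camera in the world; the wrist camera has in their place "hand_eye" (4x4, takes a point from camera to tool coordinates, whose origin is the TCP and whose axes are the flange's). Camera axes: x right, y down, z forward; pixel columns grow to the right and rows downward; lengths in m; the calibration is good to about 2 mm. A picture is of the moment at which its call begins: read the wrist's pose just before it.
- ctrl.sign_off(): hands the job in; it is judged then, once.
The state is a dict: "t": time; "joint_positions": joint angles; "qvel": joint speeds; "effort": joint torques, N m; "tool_pos": TCP position; "ee_rot": TCP orientation; "wrist_force": force on the tool from outside, world axes, zero at the start; "moment": the same for the moment, N m; "grip_width": finger opening in m; "finger_force": force on a finger pad.
Only numpy, scipy, OpenCV 4.12 (cv2) and the standard library are available. Lean on these libraries where they do the work, as an engineer would, in place of code of your own. Each camera call takes 0.05 s, during which the arm holds its last target. There are 200 camera calls.

## Working session

There is one attempt and no reset: what is moved stays moved. The work goes in short steps, Python scripts to look and compute and a tool call to move; the robot and the scene stay as the last step left them, time stands still between calls to the robot, and variables do not carry over. Pictures are saved under pics/ and viewed, at most 10 in all, crops included, and the job is handed in when it is done.

Besides the shell and the picture viewer there is one more tool, called after "Call:" by a JSON object that holds its "op" and its "data". jog_arm: Moves the arm, as the interface text tells. Its arguments: {"type":"object","properties":{"linear":{"type":"array"},"turn":{"type":"array"},"hand":{"type":"array"}},"required":["linear","turn","hand"]}

```bash
mkdir -p pics; cat > h.py <<'E'
import numpy as np, cv2, json
from scipy.spatial.transform import Rotation as R
from workcell import ctrl
def rot(q): return R.from_quat([q[1],q[2],q[3],q[0]]).as_matrix()
def cam(n):
    s=ctrl.sense(); c=ctrl.read_camera(n)
    if n=='wrist':
        T=np.eye(4);T[:3,:3]=rot(s['ee_rot']);T[:3,3]=s['tool_pos'];M=T@np.array(c['hand_eye'])
    else:
        M=np.eye(4);o=np.array(c['orientation'])
        M[:3,:3]=o if o.shape==(3,3) else rot(o);M[:3,3]=c['eye']
    c['M']=M;return c
def ray(c,u,v,z):
    d=c['M'][:3,:3]@np.linalg.inv(c['K'])@[u,v,1];e=c['M'][:3,3];return e+d*(z-e[2])/d[2]
def cloud(c):
    h,w=c['depth'].shape;v,u=np.mgrid[:h,:w];D=c['depth']
    P=np.stack([u,v,np.ones_like(u)],-1)@np.linalg.inv(c['K']).T*D[...,None]
    return P@c['M'][:3,:3].T+c['M'][:3,3]
def proj(c,p):
    q=c['K']@(c['M'][:3,:3].T@(np.array(p)-c['M'][:3,3]));return q[:2]/q[2]
def save(n,im,s=1):cv2.imwrite('pics/'+n,cv2.resize(im[...,::-1],None,fx=s,fy=s,interpolation=cv2.INTER_CUBIC))
def st():
    s=ctrl.sense();print({k:np.round(s[k],4).tolist() for k in('t','joint_positions','tool_pos','ee_rot','wrist_force','grip_width','finger_force')});return s
E
python3 - <<'E'
from h import *
s=st()
for n in('top','scene'):
    c=cam(n);save(n+'0.png',c['image'],1.5);np.savez(n+'0.npz',**{k:c[k] for k in('image','depth','K','M')})
    print(n,c['M'].round(3).tolist(),c['K'].round(1).tolist())
c=cam('wrist');print(np.round(c['hand_eye'],3).tolist())
E
```

```text
{'t': 0.0, 'joint_positions': [-1.2485, 0.6159, -0.0126, 1.4249, 0.0081, 1.1034, -0.0404], 'tool_pos': [0.2219, 0.6101, 0.2175], 'ee_rot': [-0.0002, 0.1735, 0.9848, -0.0013], 'wrist_force': [0.1741, -0.7739, 0.3962], 'grip_width': 0.0929, 'finger_force': 0.0}
top [[0.062, -0.968, 0.243, 0.366], [-0.998, -0.059, 0.02, -0.139], [-0.005, -0.243, -0.97, 1.14], [0.0, 0.0, 0.0, 1.0]] [[471.7, 0.0, 248.5], [0.0, 471.7, 181.7], [0.0, 0.0, 1.0]]
scene [[-0.866, -0.245, 0.435, 0.216], [-0.499, 0.426, -0.754, 0.566], [-0.0, -0.871, -0.492, 0.504], [0.0, 0.0, 0.0, 1.0]] [[396.0, 0.0, 249.8], [0.0, 396.0, 193.6], [0.0, 0.0, 1.0]]
[[0.0, -0.967, -0.255, 0.071], [1.0, 0.0, -0.0, -0.0], [0.0, -0.255, 0.967, -0.166], [0.0, 0.0, 0.0, 1.0]]
```

View pics/top0.png

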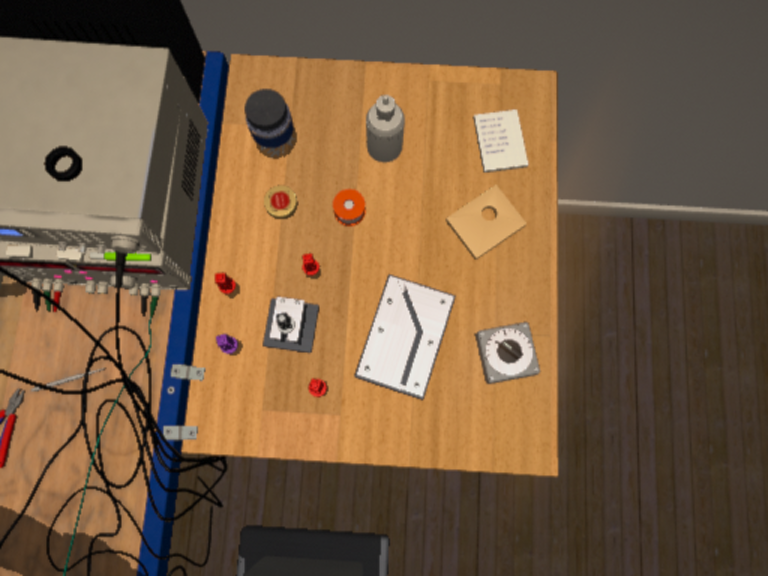

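View pics/scene0.png

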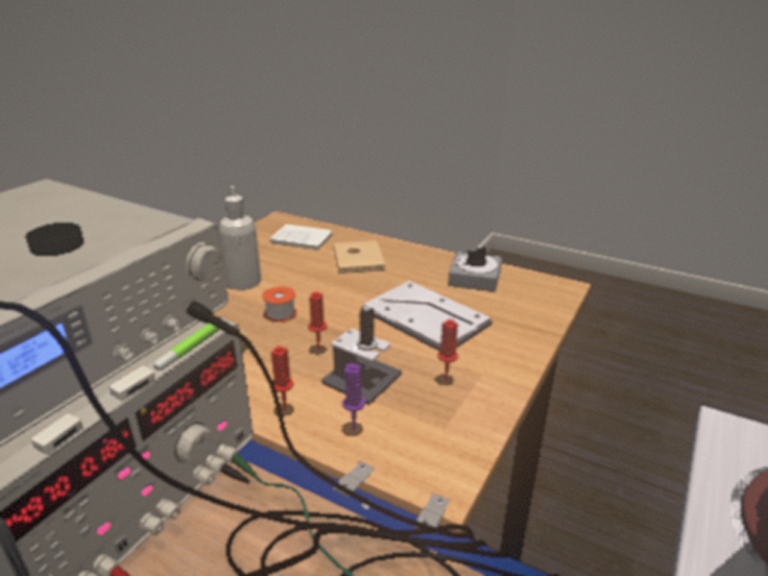

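Top view (×1.5 pixels): gauge at (509,351), bracket at (405,337), stand with the stylus at (287,320). Candidates for the stylus are red (225,283), (310,265), (317,387), purple (228,344), and black in the fork (287,320). The black one fits: black handle, hanging in the aluminium fork. I'll confirm it with the wrist camera.

```bash
python3 - <<'E'
from h import *
c=dict(np.load('top0.npz'))
P=cloud(c)
for n,u,v,z in [('gauge',509,351,.045),('br',405,337,.014),('st',287,320,.115),('fork',290,318,.06),('tin',281,202,.02),('reel',349,206,.036),('offcut',486,221,.014),('r1',225,283,.1),('r2',310,265,.1),('r3',317,387,.1),('pu',228,344,.1)]:
    u/=1.5;v/=1.5
    w=P[int(v)-8:int(v)+9,int(u)-8:int(u)+9].reshape(-1,3)
    print(n,ray(c,u,v,z).round(3),P[int(v),int(u)].round(3),'zmax',w[:,2].max().round(3))
E
```

```text
gauge [ 0.528 -0.334  0.045] [ 0.527 -0.332  0.052] zmax 0.064
br [ 0.545 -0.173  0.014] [ 0.547 -0.173  0.012] zmax 1.14
st [0.543 0.004 0.115] [0.545 0.005 0.112] zmax 0.118
fork [0.556 0.007 0.06 ] [0.554 0.007 0.072] zmax 0.118
tin [0.759 0.046 0.02 ] [0.76  0.047 0.02 ] zmax 1.14
reel [ 0.753 -0.07   0.036] [ 0.755 -0.068  0.032] zmax 0.041
offcut [ 0.748 -0.298  0.014] [ 0.75  -0.299  0.012] zmax 1.14
r1 [0.597 0.105 0.1  ] [0.601 0.108 0.088] zmax 0.1
r2 [ 0.632 -0.021  0.1  ] [ 0.638 -0.017  0.083] zmax 0.099
r3 [ 0.45  -0.046  0.1  ] [ 0.45  -0.045  0.094] zmax 1.14
pu [0.505 0.09  0.1  ] [0.508 0.094 0.082] zmax 1.14
```

Call:
{"op": "jog_arm", "data": {"linear": [[-3.1,-2.4,-0.8],[-6.2,-4.8,-1.6],[-9.4,-7.2,-2.4],[-12.5,-9.6,-3.2],[-15.6,-12,-4]], "turn": [[0,0,7],[0,0,14],[0,0,21],[0,0,28],[0,0,35]], "hand": [1,1,1,1,1]}}

```text
t: 0.57
tool_pos: [0.3284, 0.4428, 0.2588]
ee_rot: [-0.0, 0.464, 0.886, -0.0]
wrist_force: [-0.0, 0.1, 0.2]
grip_width: 0.0928
finger_force: 0.0
```

```bash
cat >> h.py <<'E'
def go(x,y,z,az):
    "shift in tool axes (cm) and turn (deg) to world goal with tool x at azimuth az (deg), pointing down"
    s=ctrl.sense();A=rot(s['ee_rot']);d=A.T@(np.array([x,y,z])-s['tool_pos'])*100
    a=np.radians(az);X=[np.cos(a),np.sin(a),0];Z=[0,0,-1.];B=np.array([X,np.cross(Z,X),Z]).T
    r=R.from_matrix(A.T@B).as_rotvec(degrees=True)
    print('go',d.round(2),r.round(2),'rows',max(np.linalg.norm(d)/4.1,np.linalg.norm(r)/7.1).round(1),'az now',np.degrees(np.arctan2(A[1,0],A[0,0])).round(1))
E
python3 -c "
from h import *
st();go(.54,.0,.26,90)"
```

```text
{'t': 0.5667, 'joint_positions': [-1.0834, 0.4248, 0.1654, 1.6577, -0.0776, 1.0661, -0.2896], 'tool_pos': [0.3284, 0.4428, 0.2588], 'ee_rot': [-0.0001, 0.4643, 0.8857, -0.0003], 'wrist_force': [-0.0103, 0.13, 0.196], 'grip_width': 0.0928, 'finger_force': 0.0}
go [-48.46  -7.79  -0.11] [-3.000e-02  2.000e-02  3.468e+01] rows 12.0 az now 124.7
```

Call:
{"op": "jog_arm", "data": {"linear": [[-4,-0.6,0],[-8,-1.3,0],[-12,-1.9,0],[-16,-2.6,0],[-20,-3.2,0]], "turn": [[0,0,0],[0,0,0],[0,0,0],[0,0,0],[0,0,0]], "hand": [1,1,1,1,1]}}

```text
t: 0.98
tool_pos: [0.4165, 0.2606, 0.2586]
ee_rot: [-0.0, 0.461, 0.887, -0.0]
wrist_force: [0.3, 0.1, -0.3]
grip_width: 0.0932
finger_force: 0.0
```

Call:
{"op": "jog_arm", "data": {"linear": [[-4,-0.6,0],[-8,-1.3,0],[-12,-1.9,0],[-16,-2.6,0],[-20,-3.2,0]], "turn": [[0,0,7],[0,0,14],[0,0,21],[0,0,28],[0,0,35]], "hand": [1,1,1,1,1]}}

```text
t: 1.4
tool_pos: [0.505, 0.0786, 0.2587]
ee_rot: [-0.0, 0.709, 0.705, -0.0]
wrist_force: [0.5, 1.1, 1.1]
grip_width: 0.0931
finger_force: 0.0
```

```bash
python3 - <<'E'
from h import *
st();c=cam('wrist');save('w1.png',c['image'],1.5);np.savez('w1.npz',**{k:c[k] for k in('image','depth','K','M')});go(.54,-.17,.26,90)
E
```

```text
{'t': 1.4, 'joint_positions': [-0.491, 0.3778, 0.4172, 1.7687, -0.1754, 1.0319, -0.0149], 'tool_pos': [0.505, 0.0786, 0.2587], 'ee_rot': [-0.0002, 0.7091, 0.7051, -0.0], 'wrist_force': [0.5433, 1.0578, 1.0896], 'grip_width': 0.0931, 'finger_force': 0.0}
go [-23.73   3.68   0.14] [ 0.29  0.46 -1.35] rows 5.9 az now 88.6
```

View pics/w1.png

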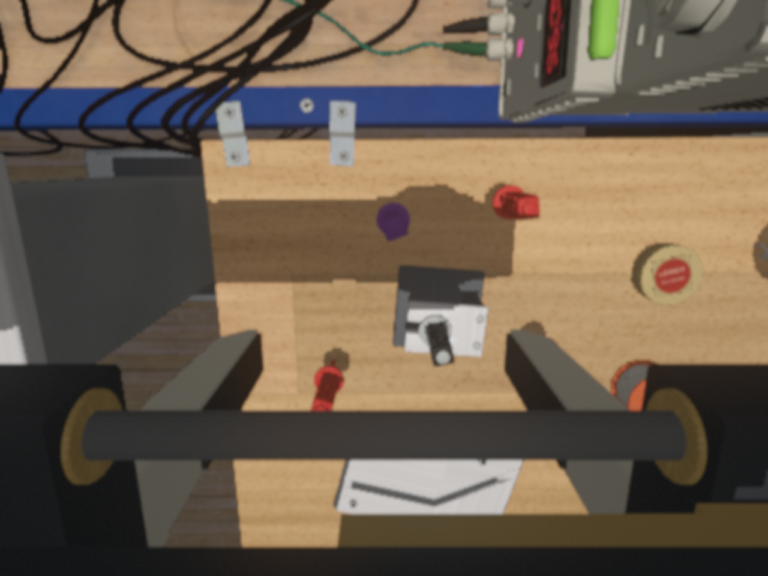

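The view shows the black stylus upright in the aluminium fork at (438,345), with the slot opening to the left (world -x). The red pieces (328,385) and (515,203) and the purple one (393,220) stand outside it. That confirms the black one. Next I'll move to where the bracket is in view.

Call:
{"op": "jog_arm", "data": {"linear": [[-3.5,0.4,0],[-7,0.8,0],[-10.5,1.2,0],[-14,1.6,0],[-17.5,2,0]], "turn": [[0,0,0],[0,0,0],[0,0,0],[0,0,0],[0,0,0]], "hand": [1,1,1,1,1]}}

```text
t: 1.87
tool_pos: [0.5247, -0.0957, 0.2584]
ee_rot: [-0.0, 0.707, 0.708, -0.0]
wrist_force: [1.7, 0.5, -0.3]
grip_width: 0.0933
finger_force: 0.0
```

Call:
{"op": "jog_arm", "data": {"linear": [[-3.9,0.4,0],[-7.8,0.8,0],[-11.7,1.2,0],[-15.5,1.6,0],[-18.5,2,0]], "turn": [[0,0,0],[0,0,0],[0,0,0],[0,0,0],[0,0,0]], "hand": [1,1,1,1,1]}}

```text
t: 2.28
tool_pos: [0.5441, -0.2829, 0.2584]
ee_rot: [0.0, 0.708, 0.706, -0.001]
wrist_force: [0.3, 0.2, 0.5]
grip_width: 0.0932
finger_force: 0.0
```

Call:
{"op": "jog_arm", "data": {"linear": [[0,0,0],[0,0,0],[0,0,0],[0,0,0],[0,0,0]], "turn": [[0,0,0],[0,0,0],[0,0,0],[0,0,0],[0,0,0]], "hand": [1,1,1,1,1]}}

```text
t: 2.7
tool_pos: [0.5455, -0.2774, 0.2586]
ee_rot: [-0.0, 0.706, 0.708, 0.0]
wrist_force: [0.1, 0.1, -0.6]
grip_width: 0.0928
finger_force: 0.0
```

```bash
python3 - <<'E'
from h import *
st();c=cam('wrist');save('w2.png',c['image'],1.5);np.savez('w2.npz',**{k:c[k] for k in('image','depth','K','M')});go(.486,-.402,.16,58)
E
```

```text
{'t': 2.7, 'joint_positions': [0.1708, 0.5497, 0.4462, 1.4911, -0.2499, 1.1579, 0.6638], 'tool_pos': [0.5455, -0.2774, 0.2586], 'ee_rot': [-0.0004, 0.7059, 0.7083, 0.0005], 'wrist_force': [0.07, 0.1264, -0.5918], 'grip_width': 0.0928, 'finger_force': 0.0}
go [-12.42  -5.99   9.86] [-0.   -0.05 32.18] rows 4.5 az now 90.2
```

View pics/w2.png

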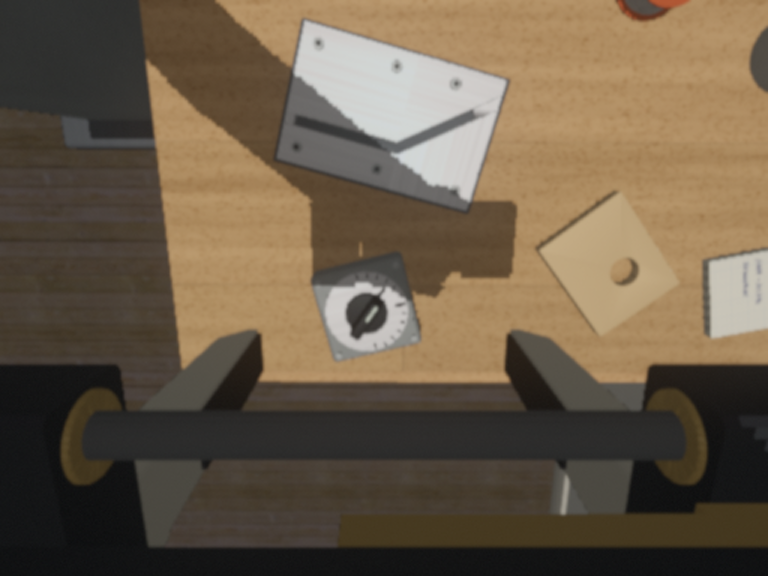

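Bracket corners are at (303,20), (508,80), (468,212), (277,158), and the groove runs (297,120) to (396,148) to (495,103). The gauge is at (366,307), with its pointer up-right and the ticks to the right. Next I'll move closer over the gauge.

Call:
{"op": "jog_arm", "data": {"linear": [[-2.5,-1.2,2],[-5,-2.4,4],[-7.5,-3.6,6],[-10,-4.8,8],[-12.4,-6,9.9]], "turn": [[0,0,6.5],[0,0,13],[0,0,19.5],[0,0,26],[0,0,32]], "hand": [1,1,1,1,1]}}

```text
t: 3.17
tool_pos: [0.485, -0.4035, 0.159]
ee_rot: [0.0, 0.875, 0.483, 0.0]
wrist_force: [0.2, -1.1, 0.4]
grip_width: 0.0928
finger_force: 0.0
```

Call:
{"op": "jog_arm", "data": {"linear": [[0,0,0],[0,0,0],[0,0,0],[0,0,0],[0,0,0]], "turn": [[0,0,0],[0,0,0],[0,0,0],[0,0,0],[0,0,0]], "hand": [1,1,1,1,1]}}

```text
t: 3.58
tool_pos: [0.4868, -0.4022, 0.1607]
ee_rot: [0.001, 0.874, 0.487, 0.001]
wrist_force: [-0.1, 0.1, -0.2]
grip_width: 0.0931
finger_force: 0.0
```

```bash
python3 - <<'E'
from h import *
st();c=cam('wrist');np.savez('w3.npz',**{k:c[k] for k in('image','depth','K','M')})
u,v=proj(c,[.528,-.334,.04]).astype(int);print(u,v)
x0,y0=max(u-90,0),max(v-80,0);print(x0,y0);save('w3c.png',c['image'][y0:y0+160,x0:x0+180],4)
E
```

```text
{'t': 3.5833, 'joint_positions': [0.3439, 0.6949, 0.5492, 1.5666, -0.4116, 0.9956, 0.4613], 'tool_pos': [0.4868, -0.4022, 0.1607], 'ee_rot': [0.0006, 0.8737, 0.4866, 0.001], 'wrist_force': [-0.0837, 0.0524, -0.2384], 'grip_width': 0.0931, 'finger_force': 0.0}
255 96
165 16
```

View pics/w3c.png

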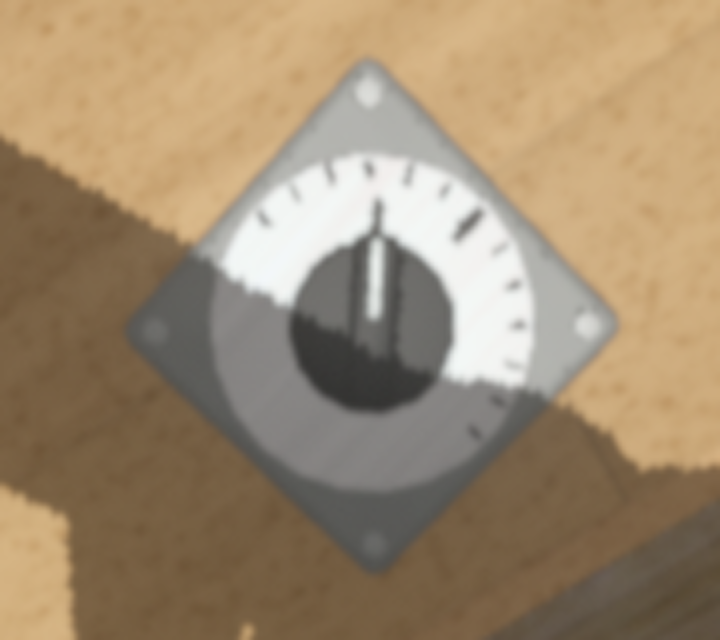

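The crop shows the gauge's corners at (368,58), (618,325), (375,573), (128,328), the long zero mark at (468,224) and the pointer tongue at (379,200). The pointer is about 40° counter-clockwise of zero.

```bash
python3 - <<'E'
from h import *
c=dict(np.load('w3.npz'))
f=lambda u,v,z:ray(c,u/4-.4+165,v/4-.4+16,z)
C=np.array([f(*p,.03) for p in[(368,58),(618,325),(375,573),(128,328)]])
print('sides',np.linalg.norm(C-np.roll(C,1,0),axis=1).round(4),'centre',C.mean(0).round(4))
az=lambda d:np.degrees(np.arctan2(d[1],d[0])).round(2)
print('edge az',az(C[0]-C[3]),az(C[1]-C[2]),az(C[0]-C[1])-90,az(C[3]-C[2])-90)
cen=C.mean(0);k=f(372,324,.038);print('disc',k.round(4))
print('zero',az(f(468,224,.032)-cen),'pointer',az(f(379,200,.036)-cen),'line end-start',az(f(377,240,.059)-f(373,316,.059)))
go(cen[0],cen[1],.043,az(f(379,200,.036)-cen))
E
```

```text
sides [0.0787 0.08   0.0798 0.0802] centre [ 0.5296 -0.3359  0.03  ]
edge az 13.97 14.12 14.060000000000002 13.299999999999997
disc [ 0.5298 -0.3354  0.038 ]
zero 14.31 pointer 55.31 line end-start 55.2
go [ 7.91  0.14 11.77] [ 0.1  -0.05  2.89] rows 3.5 az now 58.2
```

Call:
{"op": "jog_arm", "data": {"linear": [[2,0,1.5],[4,0.1,3],[6,0.1,5],[7.9,0.1,7],[7.9,0.15,7]], "turn": [[0,0,1],[0,0,2],[0,0,2.9],[0,0,2.9],[0,0,2.9]], "hand": [1,1,1,1,0.7]}}

```text
t: 4.05
tool_pos: [0.5304, -0.329, 0.0858]
ee_rot: [-0.005, 0.884, 0.467, 0.001]
wrist_force: [-0.0, 1.9, -0.9]
grip_width: 0.0895
finger_force: 0.0
```

```bash
python3 - <<'E'
from h import *
st();go(.5297,-.3357,.042,55.3)
E
```

```text
{'t': 4.05, 'joint_positions': [0.2263, 0.7777, 0.5177, 1.6471, -0.4853, 0.8565, 0.3479], 'tool_pos': [0.5304, -0.329, 0.0858], 'ee_rot': [-0.0049, 0.8844, 0.4667, 0.0006], 'wrist_force': [-0.0329, 1.8502, -0.8768], 'grip_width': 0.0895, 'finger_force': 0.0}
go [-0.61  0.36  4.37] [-0.47 -0.32  0.35] rows 1.1 az now 55.6
```

Call:
{"op": "jog_arm", "data": {"linear": [[0,0,0],[0,0,0],[0,0,0],[0,0,0],[0,0,0]], "turn": [[0,0,0],[0,0,0],[0,0,0],[0,0,0],[0,0,0]], "hand": [0.5,0.5,0.5,0.5,0.5]}}

```text
t: 4.47
tool_pos: [0.5277, -0.3391, 0.0909]
ee_rot: [0.001, 0.887, 0.462, 0.0]
wrist_force: [0.1, -0.1, 0.6]
grip_width: 0.0577
finger_force: 0.0
```

```bash
python3 - <<'E'
from h import *
st();go(.5297,-.3357,.042,55.3)
E
```

```text
{'t': 4.4667, 'joint_positions': [0.2333, 0.7728, 0.5276, 1.6436, -0.4832, 0.8562, 0.3482], 'tool_pos': [0.5277, -0.3391, 0.0909], 'ee_rot': [0.0011, 0.887, 0.4618, 0.0002], 'wrist_force': [0.1436, -0.1411, 0.6087], 'grip_width': 0.0577, 'finger_force': 0.0}
go [ 0.39 -0.04  4.89] [ 0.12  0.03 -0.3 ] rows 1.2 az now 55.0
```

Call:
{"op": "jog_arm", "data": {"linear": [[0.3,0,1.5],[0.3,0,3],[0.3,0,4],[0.3,0,4.7],[0.3,0,4.8]], "turn": [[0,0,-0.3],[0,0,-0.3],[0,0,-0.3],[0,0,-0.3],[0,0,-0.3]], "hand": [0.5,0.5,0.5,0.5,0.4]}}

```text
t: 4.88
tool_pos: [0.5289, -0.3348, 0.0405]
ee_rot: [-0.001, 0.885, 0.465, -0.001]
wrist_force: [0.1, 0.2, -0.1]
grip_width: 0.0431
finger_force: 0.0
```

Call:
{"op": "jog_arm", "data": {"linear": [[0,0,0],[0,0,0],[0,0,0],[0,0,0],[0,0,0]], "turn": [[0,0,0],[0,0,0],[0,0,0],[0,0,0],[0,0,0]], "hand": [0.3,0.2,0,0,0]}}

```text
t: 5.3
tool_pos: [0.5302, -0.3352, 0.0422]
ee_rot: [0.001, 0.885, 0.465, 0.0]
wrist_force: [1.8, -1.5, -0.1]
grip_width: 0.011
finger_force: 3.5
```

Call:
{"op": "jog_arm", "data": {"linear": [[0,0,0],[0,0,0],[0,0,0],[0,0,0],[0,0,0]], "turn": [[0,0,0],[0,0,0],[0,0,0],[0,0,0],[0,0,0]], "hand": [0,0,0,0,0]}}

```text
t: 5.72
tool_pos: [0.5307, -0.3355, 0.0423]
ee_rot: [0.001, 0.885, 0.465, 0.0]
wrist_force: [1.3, -1.7, 1.5]
grip_width: 0.0097
finger_force: 30.0
```

```bash
python3 - <<'E'
from h import *
st();go(.5297,-.3357,.042,14)
E
```

```text
{'t': 5.7167, 'joint_positions': [0.2496, 0.8338, 0.4863, 1.6721, -0.5225, 0.7657, 0.38], 'tool_pos': [0.5307, -0.3355, 0.0423], 'ee_rot': [0.0011, 0.8853, 0.465, 0.0005], 'wrist_force': [1.329, -1.7237, 1.5484], 'grip_width': 0.0097, 'finger_force': 29.9995}
go [-0.07 -0.07  0.03] [ 1.400e-01 -4.000e-02  4.142e+01] rows 5.8 az now 55.4
```

Call:
{"op": "jog_arm", "data": {"linear": [[0,0,0],[0,0,0],[0,0,0],[0,0,0],[0,0,0]], "turn": [[0,0,5],[0,0,11],[0,0,17],[0,0,23],[0,0,29]], "hand": [0,0,0,0,0]}}

```text
t: 6.13
tool_pos: [0.5309, -0.3357, 0.0423]
ee_rot: [0.001, 0.974, 0.226, 0.001]
wrist_force: [2.6, -1.9, 1.8]
grip_width: 0.0099
finger_force: 30.0
```

Call:
{"op": "jog_arm", "data": {"linear": [[0,0,0],[0,0,0],[0,0,0],[0,0,0],[0,0,0]], "turn": [[0,0,5],[0,0,9],[0,0,11.5],[0,0,12.4],[0,0,12.4]], "hand": [0,0,0,0,0]}}

```text
t: 6.55
tool_pos: [0.5309, -0.3358, 0.0422]
ee_rot: [0.001, 0.993, 0.122, 0.001]
wrist_force: [4.4, -2.1, 2.0]
grip_width: 0.01
finger_force: 30.0
```

Call:
{"op": "jog_arm", "data": {"linear": [[0,0,0],[0,0,0],[0,0,0],[0,0,0],[0,0,0]], "turn": [[0,0,0],[0,0,0],[0,0,0],[0,0,0],[0,0,0]], "hand": [0,0,0,0,0]}}

```text
t: 6.97
tool_pos: [0.5309, -0.3358, 0.0422]
ee_rot: [0.001, 0.993, 0.122, 0.001]
wrist_force: [3.5, -3.1, 2.2]
grip_width: 0.0095
finger_force: 30.0
```

```bash
python3 - <<'E'
from h import *
st();go(.5297,-.3357,.042,14)
# bracket from w2
c=dict(np.load('w2.npz'))
C=np.array([ray(c,u/1.5-.2,v/1.5-.2,.008) for u,v in[(277,158),(468,212),(508,80),(303,20)]])
print('bracket',C.round(4).tolist(),np.linalg.norm(C-np.roll(C,1,0),axis=1).round(4),C.mean(0).round(4))
E
```

```text
{'t': 6.9667, 'joint_positions': [0.151, 0.8848, 0.6772, 1.6751, -0.709, 0.8395, -0.1852], 'tool_pos': [0.5309, -0.3358, 0.0422], 'ee_rot': [0.0011, 0.9925, 0.1222, 0.0011], 'wrist_force': [3.505, -3.116, 2.2341], 'grip_width': 0.0095, 'finger_force': 29.9995}
go [-0.11 -0.04  0.02] [ 0.14 -0.1   0.04] rows 0.0 az now 14.0
bracket [[0.4522, -0.2042, 0.008], [0.6195, -0.25, 0.008], [0.6472, -0.1411, 0.008], [0.479, -0.0969, 0.008]] [0.1106 0.1734 0.1124 0.1739] [ 0.5495 -0.1731  0.008 ]
```

Call:
{"op": "jog_arm", "data": {"linear": [[0,0,0],[0,0,0],[0,0,0],[0,0,-0.5],[0,0,-1.5]], "turn": [[0,0,0],[0,0,0],[0,0,0],[0,0,0],[0,0,0]], "hand": [0.3,0.5,0.5,0.5,0.5]}}

```text
t: 7.38
tool_pos: [0.5281, -0.3332, 0.0553]
ee_rot: [-0.002, 0.993, 0.122, -0.002]
wrist_force: [-0.3, 0.2, 0.5]
grip_width: 0.0386
finger_force: 0.0
```

Call:
{"op": "jog_arm", "data": {"linear": [[0,0,-3],[-1,0,-6],[-3.5,0,-9],[-6,0,-11],[-7,0,-11.5]], "turn": [[0,0,0],[0,0,-7],[0,0,-14],[0,0,-21],[0,0,-28]], "hand": [0.6,0.8,0.8,0.8,0.8]}}

```text
t: 7.8
tool_pos: [0.4587, -0.3555, 0.1767]
ee_rot: [0.003, 0.933, 0.359, 0.0]
wrist_force: [-0.3, -0.7, -0.8]
grip_width: 0.0715
finger_force: 0.0
```

```bash
python3 - <<'E'
from h import *
st();c=cam('wrist');np.savez('w4.npz',**{k:c[k] for k in('image','depth','K','M')})
u,v=proj(c,[.53,-.336,.04]).astype(int);print(u,v)
x0,y0=max(u-70,0),max(v-60,0);print(x0,y0);save('w4c.png',c['image'][y0:y0+120,x0:x0+140],4)
go(.55,-.09,.21,87)
E
```

```text
{'t': 7.8, 'joint_positions': [0.2142, 0.625, 0.6683, 1.7054, -0.4539, 0.9656, 0.216], 'tool_pos': [0.4587, -0.3555, 0.1767], 'ee_rot': [0.0031, 0.9333, 0.3591, 0.0003], 'wrist_force': [-0.2739, -0.7452, -0.803], 'grip_width': 0.0715, 'finger_force': 0.0}
290 111
220 51
go [ 24.7  -13.46  -3.45] [  0.24   0.18 -44.82] rows 6.9 az now 42.2
```

View pics/w4c.png

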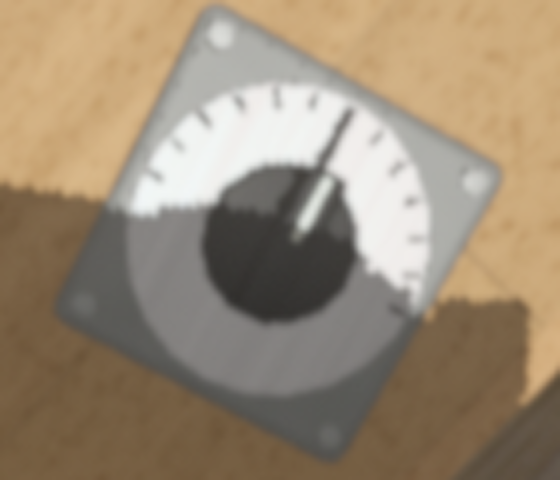

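The pointer tongue runs straight into the long mark at (348,115), and the box edges agree, so the gauge is zeroed. Next I'll move towards the stand.

Call:
{"op": "jog_arm", "data": {"linear": [[2.5,-1.3,-1],[5,-2.7,-2],[8,-4.2,-3],[11,-5.8,-3.4],[13.5,-7.2,-3.5]], "turn": [[0,0,-4],[0,0,-10],[0,0,-16],[0,0,-23],[0,0,-30]], "hand": [1,1,1,1,1]}}

```text
t: 8.27
tool_pos: [0.5154, -0.2049, 0.2075]
ee_rot: [-0.0, 0.807, 0.59, 0.001]
wrist_force: [1.2, 0.3, -0.6]
grip_width: 0.0927
finger_force: 0.0
```

```bash
python3 - <<'E'
from h import *
go(.55,-.09,.21,87)
E
```

```text
go [12.   -0.19 -0.24] [  0.05  -0.07 -14.67] rows 2.9 az now 72.3
```

Call:
{"op": "jog_arm", "data": {"linear": [[3,0,0],[6.5,-0.1,0],[9.5,-0.2,-0.2],[11.5,-0.2,-0.2],[12,-0.2,-0.2]], "turn": [[0,0,-4],[0,0,-8],[0,0,-12],[0,0,-14],[0,0,-14.7]], "hand": [1,1,1,1,1]}}

```text
t: 8.68
tool_pos: [0.5503, -0.0871, 0.2081]
ee_rot: [-0.002, 0.725, 0.689, 0.001]
wrist_force: [-0.1, -0.4, 0.8]
grip_width: 0.0931
finger_force: 0.0
```

Call:
{"op": "jog_arm", "data": {"linear": [[0,0,0],[0,0,0],[0,0,0],[0,0,0],[0,0,0]], "turn": [[0,0,0],[0,0,0],[0,0,0],[0,0,0],[0,0,0]], "hand": [0.6,0.6,0.6,0.6,0.6]}}

```text
t: 9.1
tool_pos: [0.5487, -0.095, 0.2087]
ee_rot: [0.0, 0.728, 0.685, -0.0]
wrist_force: [0.5, 0.3, -0.4]
grip_width: 0.0642
finger_force: 0.0
```

```bash
python3 - <<'E'
from h import *
st();c=cam('wrist');np.savez('w5.npz',**{k:c[k] for k in('image','depth','K','M')})
u,v=proj(c,[.55,.005,.08]).astype(int);print(u,v)
x0,y0=max(u-90,0),max(v-75,0);print(x0,y0);save('w5c.png',c['image'][y0:y0+150,x0:x0+180],4)
E
```

```text
{'t': 9.1, 'joint_positions': [-0.1819, 0.5151, 0.4856, 1.7225, -0.2808, 0.9738, 0.3487], 'tool_pos': [0.5487, -0.095, 0.2087], 'ee_rot': [0.0002, 0.7282, 0.6853, -0.0004], 'wrist_force': [0.4931, 0.3441, -0.3738], 'grip_width': 0.0642, 'finger_force': 0.0}
251 73
161 0
```

View pics/w5c.png

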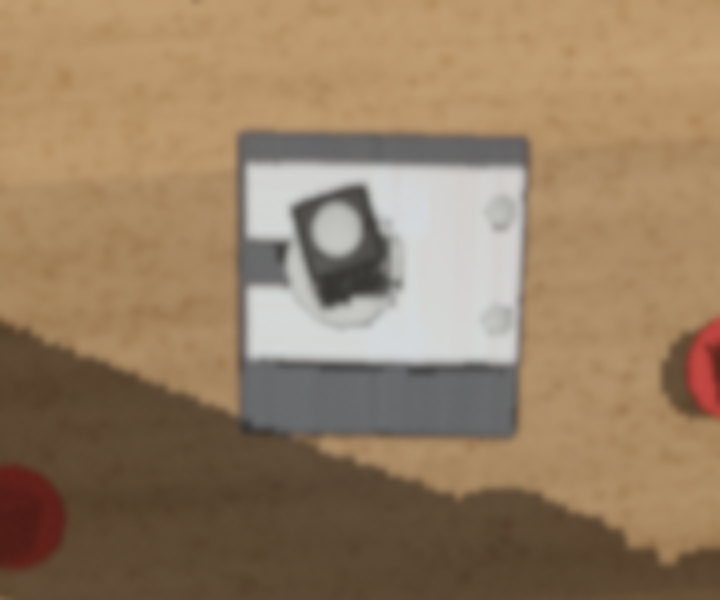

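The stylus handle's top edge runs (291,210) to (365,183), the button is at (338,227), and the collar is at about (345,265). The slot runs along row 262, opening left.

```bash
python3 - <<'E'
from h import *
c=dict(np.load('w5.npz'))
f=lambda u,v,z:ray(c,u/4-.4+161,v/4-.4,z)
az=lambda d:np.degrees(np.arctan2(d[1],d[0])).round(2)
a,b=f(291,210,.114),f(365,183,.114);e=f(388,252,.114)
print('button',f(338,228,.117).round(4),'collar',f(344,265,.064).round(4),'edge',np.linalg.norm(b-a).round(4),az(b-a),'side',np.linalg.norm(e-b).round(4),az(e-b))
print('collar w',np.linalg.norm(f(403,265,.064)-f(287,265,.064)).round(4))
p=[f(*q,.06) for q in[(245,163),(525,168),(518,363),(246,358)]]
print('fork',np.round(p,4).tolist(),'az',az(p[1]-p[0]),az(p[2]-p[3]),az(p[1]-p[2])-90)
print('slot',f(246,241,.06).round(4),f(246,284,.06).round(4))
E
```

```text
button [0.5463 0.0136 0.117 ] collar [0.5459 0.0132 0.064 ] edge 0.0152 15.08 side 0.0132 -73.73
collar w 0.0272
fork [[0.5244, 0.0373, 0.06], [0.5893, 0.0322, 0.06], [0.5863, -0.0109, 0.06], [0.5208, -0.0058, 0.06]] az -4.42 -4.48 -3.989999999999995
slot [0.5231 0.0204 0.06  ] [0.5223 0.0109 0.06  ]
```

```bash
python3 - <<'E'
from h import *
go(.5461,.0134,.125,105.5)
E
```

```text
go [10.77 -0.91  8.36] [ -0.02   0.03 -18.94] rows 3.3 az now 86.6
```

Call:
{"op": "jog_arm", "data": {"linear": [[2.5,-0.2,1],[5,-0.4,2],[7.5,-0.7,3],[9.8,-0.9,4],[10.8,-0.9,5]], "turn": [[0,0,-4],[0,0,-9],[0,0,-14],[0,0,-18],[0,0,-19]], "hand": [0.5,0.5,0.5,0.5,0.5]}}

```text
t: 9.57
tool_pos: [0.5461, 0.0188, 0.1581]
ee_rot: [-0.001, 0.602, 0.799, 0.001]
wrist_force: [0.5, 0.1, 0.6]
grip_width: 0.0463
finger_force: 0.0
```

Call:
{"op": "jog_arm", "data": {"linear": [[0,0,0.5],[0,0,1],[0,0,1.5],[0,0,1.5],[0,0,1.5]], "turn": [[0,0,0],[0,0,0],[0,0,0],[0,0,0],[0,0,0]], "hand": [0.5,0.5,0.5,0.5,0.5]}}

```text
t: 9.98
tool_pos: [0.5465, 0.0132, 0.1437]
ee_rot: [0.0, 0.605, 0.796, -0.0]
wrist_force: [-1.0, -0.6, 0.3]
grip_width: 0.0466
finger_force: 0.0
```

```bash
python3 - <<'E'
from h import *
st();go(.5461,.0134,.071,105.5)
E
```

```text
{'t': 9.9833, 'joint_positions': [-0.2989, 0.565, 0.3595, 1.8256, -0.2646, 0.7981, 0.4664], 'tool_pos': [0.5465, 0.0132, 0.1437], 'ee_rot': [0.0004, 0.6051, 0.7962, -0.0004], 'wrist_force': [-1.0386, -0.5986, 0.335], 'grip_width': 0.0466, 'finger_force': 0.0}
go [ 0.03 -0.03  7.27] [-0.01  0.06  0.03] rows 1.8 az now 105.5
```

Call:
{"op": "jog_arm", "data": {"linear": [[0,0,1.5],[0,0,3.5],[0,0,5.5],[0,0,6.8],[0,0,7.3]], "turn": [[0,0,0],[0,0,0],[0,0,0],[0,0,0],[0,0,0]], "hand": [0.5,0.5,0.5,0.5,0.5]}}

```text
t: 10.4
tool_pos: [0.5455, 0.0142, 0.0693]
ee_rot: [-0.001, 0.604, 0.797, -0.001]
wrist_force: [0.6, 0.4, -0.4]
grip_width: 0.0468
finger_force: 0.0
```

Call:
{"op": "jog_arm", "data": {"linear": [[0,0,0],[0,0,0],[0,0,0],[0,0,0],[0,0,0]], "turn": [[0,0,0],[0,0,0],[0,0,0],[0,0,0],[0,0,0]], "hand": [0.5,0.3,0.1,0,0]}}

```text
t: 10.82
tool_pos: [0.547, 0.0151, 0.0715]
ee_rot: [0.001, 0.604, 0.797, 0.001]
wrist_force: [-0.7, 0.4, 0.1]
grip_width: 0.0244
finger_force: 0.0
```

Call:
{"op": "jog_arm", "data": {"linear": [[0,0,0],[0,0,0],[0,0,0],[0,0,0],[0,0,0]], "turn": [[0,0,0],[0,0,0],[0,0,0],[0,0,0],[0,0,0]], "hand": [0,0,0,0,0]}}

```text
t: 11.23
tool_pos: [0.5467, 0.0151, 0.0712]
ee_rot: [0.0, 0.604, 0.797, 0.0]
wrist_force: [-0.9, 0.3, 4.8]
grip_width: 0.016
finger_force: 29.7
```

```bash
python3 - <<'E'
from h import *
st();go(.5461,.0134,.071,105.5)
E
```

```text
{'t': 11.2333, 'joint_positions': [-0.2631, 0.6672, 0.3048, 1.8871, -0.3192, 0.6339, 0.5137], 'tool_pos': [0.5467, 0.0151, 0.0712], 'ee_rot': [0.0003, 0.6037, 0.7972, 0.0003], 'wrist_force': [-0.8901, 0.2911, 4.764], 'grip_width': 0.016, 'finger_force': 29.655}
go [-0.15 -0.1   0.02] [0.04 0.   0.22] rows 0.0 az now 105.7
```

Call:
{"op": "jog_arm", "data": {"linear": [[0,0,-1.5],[0,0,-4],[0,0,-7],[0,0,-10],[0,0,-12]], "turn": [[0,0,0],[0,0,0],[0,0,0],[0,0,0],[0,0,0]], "hand": [0,0,0,0,0]}}

```text
t: 11.65
tool_pos: [0.5469, 0.0149, 0.1926]
ee_rot: [0.001, 0.604, 0.797, 0.001]
wrist_force: [0.2, 1.0, -1.4]
grip_width: 0.0156
finger_force: 29.7
```

```bash
python3 - <<'E'
from h import *
st();go(.57,-.255,.19,105.5)
E
```

```text
{'t': 11.65, 'joint_positions': [-0.3226, 0.5044, 0.3874, 1.7701, -0.2331, 0.9104, 0.4388], 'tool_pos': [0.5469, 0.0149, 0.1926], 'ee_rot': [0.0008, 0.6039, 0.7971, 0.0005], 'wrist_force': [0.1529, 1.0402, -1.418], 'grip_width': 0.0156, 'finger_force': 29.6516}
go [-26.61  -5.08   0.27] [0.11 0.04 0.2 ] rows 6.6 az now 105.7
```

Call:
{"op": "jog_arm", "data": {"linear": [[-2,-0.4,0],[-5,-1,0],[-8.5,-1.6,0],[-12,-2.3,0],[-15.5,-3,0]], "turn": [[0,0,0],[0,0,0],[0,0,0],[0,0,0],[0,0,0]], "hand": [0,0,0,0,0]}}

```text
t: 12.07
tool_pos: [0.559, -0.1433, 0.1899]
ee_rot: [-0.001, 0.603, 0.797, -0.0]
wrist_force: [0.2, -0.7, -1.7]
grip_width: 0.0162
finger_force: 29.7
```

Call:
{"op": "jog_arm", "data": {"linear": [[-3.5,-0.7,0],[-7,-1.3,0],[-9.5,-1.8,0],[-11,-2.1,0],[-11.1,-2.1,0]], "turn": [[0,0,0],[0,0,0],[0,0,0],[0,0,0],[0,0,0]], "hand": [0,0,0,0,0]}}

```text
t: 12.48
tool_pos: [0.5675, -0.2601, 0.1898]
ee_rot: [0.0, 0.607, 0.795, -0.002]
wrist_force: [0.1, -1.1, -0.5]
grip_width: 0.0157
finger_force: 29.7
```

Call:
{"op": "jog_arm", "data": {"linear": [[0,0,0],[0,0,0],[0,0,0],[0,0,0],[0,0,0]], "turn": [[0,0,0],[0,0,0],[0,0,0],[0,0,0],[0,0,0]], "hand": [0,0,0,0,0]}}

```text
t: 12.9
tool_pos: [0.5697, -0.2531, 0.1907]
ee_rot: [-0.0, 0.603, 0.798, 0.0]
wrist_force: [-0.0, -0.2, -0.9]
grip_width: 0.0162
finger_force: 29.7
```

```bash
python3 - <<'E'
from h import *
st();c=cam('wrist');np.savez('w6.npz',**{k:c[k] for k in('image','depth','K','M')})
im=c['image'][:,80:460];save('w6.png',im,2);print(im.shape,proj(c,[.55,-.173,.014]))
E
```

```text
{'t': 12.9, 'joint_positions': [0.1635, 0.6214, 0.3743, 1.5509, -0.2536, 1.0177, 0.8846], 'tool_pos': [0.5697, -0.2531, 0.1907], 'ee_rot': [-0.0002, 0.6029, 0.7978, 0.0003], 'wrist_force': [-0.0161, -0.1965, -0.852], 'grip_width': 0.0162, 'finger_force': 29.652}
(384, 380, 3) [259.13170292  95.93792011]
```

View pics/w6.png

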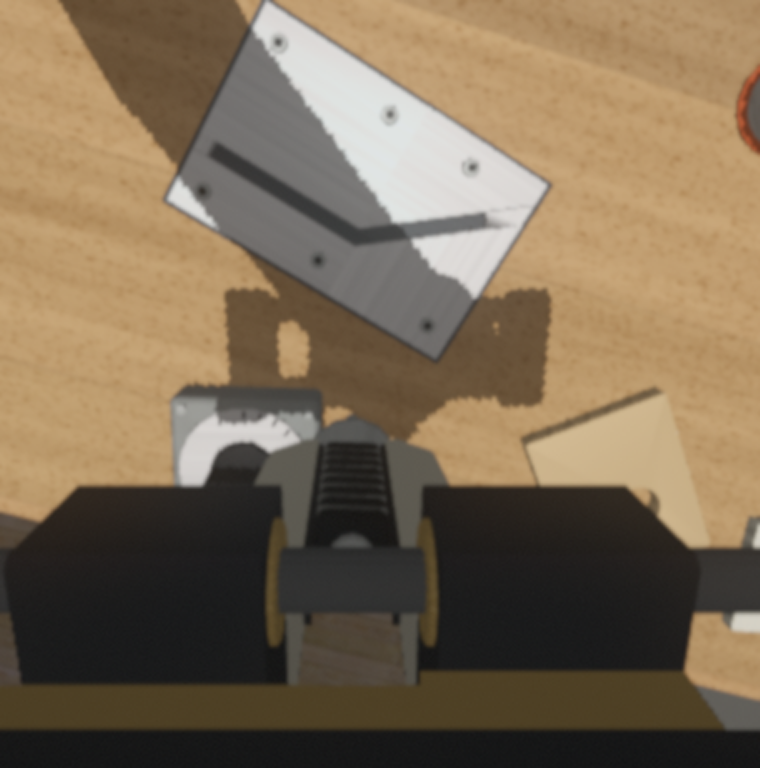

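The picture shows the stylus held square (handle at (352,480)). The groove runs (213,149) to (356,237) to (495,217). I'll refine its centre line from brightness profiles.

```bash
cat > br.py <<'E'
from h import *
from scipy.ndimage import map_coordinates
c=dict(np.load('w6.npz'));g=cv2.cvtColor(c['image'],cv2.COLOR_RGB2GRAY).astype(float)
f=lambda u,v,z:ray(c,u/2-.25+80,v/2-.25,z)
C=np.array([f(165,201,.008),f(438,360,.008),f(549,185,.008),f(265,0,.008)])
print('sides',np.linalg.norm(C-np.roll(C,1,0),axis=1).round(4),'cen',C.mean(0).round(4))
az=lambda d:np.arctan2(d[1],d[0])
print('az',np.degrees([az(C[1]-C[0]),az(C[2]-C[3]),az(C[2]-C[1])-np.pi/2]).round(2))
S,B,E=f(213,149,.014),f(356,237,.014),f(487,218,.014);print('S,B,E',S.round(4),B.round(4),E.round(4))
def line(P,Q):
    d=(Q-P)[:2];L=np.linalg.norm(d);d/=L;n=np.array([-d[1],d[0]]);out=[]
    s=np.arange(-.012,.0121,.0003)
    for t in np.linspace(.008,L-.01,14):
        pts=[proj(c,[*(P[:2]+d*t+n*k),.014]) for k in s]
        pr=map_coordinates(g,[[p[1] for p in pts],[p[0] for p in pts]],order=1)
        gr=np.gradient(pr);i=gr[:40].argmin();j=40+gr[40:].argmax();out.append([t,(s[i]+s[j])/2,s[j]-s[i]])
    o=np.array(out);print((o*1000).round(1).tolist())
    ok=abs(o[:,2]-.009)<.0025;k=np.polyfit(o[ok,0],o[ok,1],1);r=o[ok,1]-np.polyval(k,o[ok,0]);
    print(ok.sum(),'rms mm',r.std()*1000)
    return P[:2]+n*k[1],(d+n*k[0])/np.linalg.norm(d+n*k[0])
p1,d1=line(S,B);p2,d2=line(B,E)
t=np.linalg.solve(np.array([d1,-d2]).T,p2-p1);bend=p1+d1*t[0]
a1,a2=az(d1),az(d2);print('bend',bend.round(4),'az',np.degrees([a1,a2]).round(2),'diff',np.degrees(a2-a1))
a=((a1)+(a2-np.radians(38)))/2;Rz=np.array([[np.cos(a),-np.sin(a)],[np.sin(a),np.cos(a)]])
o=bend-Rz@[.012,-.020];print('origin',o.round(4),'az',np.degrees(a).round(2))
for n,q in dict(start=(-.067,-.02),mid1=(-.0275,-.02),bend=(.012,-.02),mid2=(.0356,-.0015),end=(.0593,.0169)).items():print(n,(o+Rz@q).round(4))
E
python3 br.py
```

```text
sides [0.1125 0.1744 0.1115 0.1735] cen [ 0.5492 -0.1733  0.008 ]
az [-14.47 -14.79 -14.37]
S,B,E [ 0.4711 -0.1729  0.014 ] [ 0.5549 -0.1955  0.014 ] [ 0.6195 -0.1669  0.014 ]
[[8.0, -0.2, 8.7], [13.3, -0.0, 8.4], [18.6, -0.2, 8.7], [23.9, -0.0, 8.4], [29.2, -0.0, 8.4], [34.5, -0.0, 8.4], [39.8, -0.0, 8.4], [45.1, 0.1, 8.7], [50.3, 0.1, 8.7], [55.6, 0.1, 8.7], [60.9, 0.1, 8.7], [66.2, 0.3, 8.4], [71.5, 0.3, 9.0], [76.8, 0.3, 9.0]]
14 rms mm 0.04979550016552386
[[8.0, -0.3, 8.4], [12.1, 0.1, 8.7], [16.1, -0.3, 8.4], [20.2, -0.0, 8.4], [24.2, -0.5, 8.7], [28.3, -0.6, 9.6], [32.3, -0.6, 8.4], [36.4, -0.2, 8.7], [40.4, -0.6, 8.4], [44.5, -0.3, 8.4], [48.5, -0.6, 8.4], [52.6, -0.8, 9.3], [56.6, -0.9, 8.4], [60.7, -0.9, 9.0]]
14 rms mm 0.1962341695362036
bend [ 0.5554 -0.1953] az [-14.72  23.09] diff 37.80741374617435
origin [ 0.5489 -0.1729] az -14.81
start [ 0.479  -0.1751]
mid1 [ 0.5172 -0.1852]
bend [ 0.5554 -0.1953]
mid2 [ 0.583  -0.1834]
end [ 0.6106 -0.1717]
```

```bash
python3 - <<'E'
from h import *
go(.4791,-.1735,.085,105.7)
E
```

```text
go [10.16 -6.53 10.58] [ 0.01 -0.02  0.12] rows 3.9 az now 105.8
```

Call:
{"op": "jog_arm", "data": {"linear": [[2,-1.3,1],[4.5,-2.9,3],[7,-4.5,5.5],[9,-5.8,8],[10.2,-6.5,9]], "turn": [[0,0,0],[0,0,0],[0,0,0],[0,0,0],[0,0,0]], "hand": [0,0,0,0,0]}}

```text
t: 13.37
tool_pos: [0.4749, -0.1706, 0.0983]
ee_rot: [-0.004, 0.603, 0.798, -0.001]
wrist_force: [0.5, 0.3, -1.4]
grip_width: 0.016
finger_force: 29.7
```

Call:
{"op": "jog_arm", "data": {"linear": [[0,0,0.4],[0,0,0.8],[0,0,1.2],[0,0,1.5],[0,0,1.5]], "turn": [[0,0,0],[0,0,0],[0,0,0],[0,0,0],[0,0,0]], "hand": [0,0,0,0,0]}}

```text
t: 13.78
tool_pos: [0.4801, -0.1752, 0.0857]
ee_rot: [0.001, 0.604, 0.797, -0.0]
wrist_force: [0.5, 0.5, -0.7]
grip_width: 0.0162
finger_force: 29.7
```

```bash
python3 - <<'E'
from h import *
st();go(.4791,-.1735,.0675,105.7)
E
```

```text
{'t': 13.7833, 'joint_positions': [0.0959, 0.605, 0.3176, 1.9758, -0.316, 0.6065, 0.8956], 'tool_pos': [0.4801, -0.1752, 0.0857], 'ee_rot': [0.0008, 0.6041, 0.7969, -0.0], 'wrist_force': [0.5465, 0.5294, -0.6849], 'grip_width': 0.0162, 'finger_force': 29.6522}
go [ 0.2  -0.06  1.82] [ 0.06  0.07 -0.03] rows 0.4 az now 105.7
```

Call:
{"op": "jog_arm", "data": {"linear": [[0,0,0.3],[0.05,0,0.8],[0.1,0,1.3],[0.1,0,1.7],[0.1,0,1.8]], "turn": [[0,0,0],[0,0,0],[0,0,0],[0,0,0],[0,0,0]], "hand": [0,0,0,0,0]}}

```text
t: 14.2
tool_pos: [0.4783, -0.173, 0.0668]
ee_rot: [-0.001, 0.604, 0.797, -0.0]
wrist_force: [-0.1, 0.3, -0.6]
grip_width: 0.0163
finger_force: 29.7
```

Call:
{"op": "jog_arm", "data": {"linear": [[0,0,0],[0,0,0],[0,0,0],[0,0,0],[0,0,0]], "turn": [[0,0,0],[0,0,0],[0,0,0],[0,0,0],[0,0,0]], "hand": [0,0,0,0,0]}}

```text
t: 14.62
tool_pos: [0.479, -0.1733, 0.0679]
ee_rot: [0.0, 0.604, 0.797, 0.0]
wrist_force: [0.4, -0.2, -1.0]
grip_width: 0.0163
finger_force: 29.7
```

```bash
python3 - <<'E'
from h import *
st();go(.4791,-.1735,.0595,105.7)
E
```

```text
{'t': 14.6167, 'joint_positions': [0.1063, 0.6321, 0.299, 1.9924, -0.332, 0.5631, 0.908], 'tool_pos': [0.479, -0.1733, 0.0679], 'ee_rot': [0.0002, 0.6038, 0.7972, 0.0], 'wrist_force': [0.4474, -0.1639, -0.9807], 'grip_width': 0.0163, 'finger_force': 29.6522}
go [-0.02  0.    0.84] [0.02 0.02 0.02] rows 0.2 az now 105.7
```

Call:
{"op": "jog_arm", "data": {"linear": [[0,0,0.2],[0,0,0.4],[0,0,0.6],[0,0,0.6],[0,0,0.6]], "turn": [[0,0,0],[0,0,0],[0,0,0],[0,0,0],[0,0,0]], "hand": [0,0,0,0,0]}}

```text
t: 15.03
tool_pos: [0.4787, -0.1732, 0.0615]
ee_rot: [-0.0, 0.604, 0.797, -0.0]
wrist_force: [0.7, -0.2, -0.7]
grip_width: 0.016
finger_force: 29.7
```

Call:
{"op": "jog_arm", "data": {"linear": [[0,0,0],[0,0,0],[0,0,0],[0,0,0],[0,0,0]], "turn": [[0,0,0],[0,0,0],[0,0,0],[0,0,0],[0,0,0]], "hand": [0,0,0,0,0]}}

```text
t: 15.45
tool_pos: [0.4789, -0.1733, 0.0617]
ee_rot: [0.0, 0.604, 0.797, -0.0]
wrist_force: [0.7, -0.3, -1.7]
grip_width: 0.016
finger_force: 29.7
```

No contact below the cover height, so the tip is in the groove. Pressing to about 4 mm now.

Call:
{"op": "jog_arm", "data": {"linear": [[0,0,0.15],[0,0,0.3],[0,0,0.45],[0,0,0.6],[0,0,0.65]], "turn": [[0,0,0],[0,0,0],[0,0,0],[0,0,0],[0,0,0]], "hand": [0,0,0,0,0]}}

```text
t: 15.87
tool_pos: [0.479, -0.1733, 0.0551]
ee_rot: [0.0, 0.604, 0.797, 0.0]
wrist_force: [-0.4, 1.3, 1.3]
grip_width: 0.0161
finger_force: 29.7
```

Call:
{"op": "jog_arm", "data": {"linear": [[0,0,0],[0,0,0],[0,0,0],[0,0,0],[0,0,0]], "turn": [[0,0,0],[0,0,0],[0,0,0],[0,0,0],[0,0,0]], "hand": [0,0,0,0,0]}}

```text
t: 16.28
tool_pos: [0.4789, -0.1733, 0.0553]
ee_rot: [0.0, 0.604, 0.797, 0.0]
wrist_force: [0.2, 0.2, 0.3]
grip_width: 0.0164
finger_force: 29.7
```

```bash
python3 - <<'E'
from h import *
st();go(.5555,-.1937,.0552,105.7)
E
```

```text
{'t': 16.2833, 'joint_positions': [0.1159, 0.6528, 0.2854, 2.0005, -0.3427, 0.5337, 0.9172], 'tool_pos': [0.4789, -0.1733, 0.0553], 'ee_rot': [0.0001, 0.6038, 0.7971, 0.0], 'wrist_force': [0.1727, 0.24, 0.2581], 'grip_width': 0.0164, 'finger_force': 29.6529}
go [-4.04  6.82  0.01] [0.01 0.01 0.02] rows 1.9 az now 105.7
```

Call:
{"op": "jog_arm", "data": {"linear": [[-0.12,0.21,0],[-0.25,0.43,0],[-0.38,0.64,0],[-0.51,0.86,0],[-0.64,1.08,0]], "turn": [[0,0,0],[0,0,0],[0,0,0],[0,0,0],[0,0,0]], "hand": [0,0,0,0,0]}}

```text
t: 16.7
tool_pos: [0.4908, -0.1763, 0.055]
ee_rot: [-0.001, 0.604, 0.797, -0.0]
wrist_force: [-1.6, 1.0, 1.2]
grip_width: 0.0161
finger_force: 29.7
```

Call:
{"op": "jog_arm", "data": {"linear": [[-0.13,0.21,0],[-0.25,0.43,0],[-0.38,0.64,0],[-0.51,0.86,0],[-0.64,1.08,0]], "turn": [[0,0,0],[0,0,0],[0,0,0],[0,0,0],[0,0,0]], "hand": [0,0,0,0,0]}}

```text
t: 17.12
tool_pos: [0.5034, -0.1798, 0.0552]
ee_rot: [-0.0, 0.604, 0.797, -0.0]
wrist_force: [-1.9, 1.2, 1.4]
grip_width: 0.0161
finger_force: 29.7
```

```bash
python3 - <<'E'
from h import *
st();go(.5555,-.1937,.0552,105.7)
E
```

```text
{'t': 17.1167, 'joint_positions': [0.1126, 0.6793, 0.2932, 1.9311, -0.3382, 0.5788, 0.9039], 'tool_pos': [0.5034, -0.1798, 0.0552], 'ee_rot': [-0.0, 0.6038, 0.7972, -0.0], 'wrist_force': [-1.8968, 1.2203, 1.4075], 'grip_width': 0.0161, 'finger_force': 29.6622}
go [-2.75  4.64 -0.  ] [-0.    0.    0.02] rows 1.3 az now 105.7
```

Call:
{"op": "jog_arm", "data": {"linear": [[-0.14,0.23,0],[-0.28,0.46,0],[-0.41,0.7,0],[-0.55,0.93,0],[-0.69,1.16,0]], "turn": [[0,0,0],[0,0,0],[0,0,0],[0,0,0],[0,0,0]], "hand": [0,0,0,0,0]}}

```text
t: 17.53
tool_pos: [0.5164, -0.1833, 0.0552]
ee_rot: [-0.0, 0.604, 0.797, -0.0]
wrist_force: [-2.2, 1.1, 0.7]
grip_width: 0.0163
finger_force: 29.7
```

Call:
{"op": "jog_arm", "data": {"linear": [[-0.14,0.23,0],[-0.28,0.46,0],[-0.41,0.7,0],[-0.55,0.93,0],[-0.69,1.16,0]], "turn": [[0,0,0],[0,0,0],[0,0,0],[0,0,0],[0,0,0]], "hand": [0,0,0,0,0]}}

```text
t: 17.95
tool_pos: [0.5294, -0.1867, 0.0552]
ee_rot: [-0.0, 0.604, 0.797, -0.0]
wrist_force: [-1.5, 0.6, 1.3]
grip_width: 0.0161
finger_force: 29.7
```

Call:
{"op": "jog_arm", "data": {"linear": [[-0.14,0.23,0],[-0.28,0.46,0],[-0.41,0.7,0],[-0.55,0.93,0],[-0.69,1.16,0]], "turn": [[0,0,0],[0,0,0],[0,0,0],[0,0,0],[0,0,0]], "hand": [0,0,0,0,0]}}

```text
t: 18.37
tool_pos: [0.5425, -0.1902, 0.0551]
ee_rot: [-0.0, 0.604, 0.797, -0.0]
wrist_force: [-2.1, 0.5, 0.9]
grip_width: 0.0163
finger_force: 29.7
```

Call:
{"op": "jog_arm", "data": {"linear": [[-0.14,0.23,0],[-0.28,0.46,0],[-0.41,0.7,0],[-0.55,0.93,0],[-0.65,1.1,0]], "turn": [[0,0,0],[0,0,0],[0,0,0],[0,0,0],[0,0,0]], "hand": [0,0,0,0,0]}}

```text
t: 18.78
tool_pos: [0.555, -0.1936, 0.0552]
ee_rot: [0.0, 0.604, 0.797, 0.0]
wrist_force: [-1.9, 0.8, 1.7]
grip_width: 0.0158
finger_force: 29.7
```

```bash
python3 - <<'E'
from h import *
st();go(.5555,-.1937,.0552,105.7);go(.6107,-.1701,.0552,105.7)
E
```

```text
{'t': 18.7833, 'joint_positions': [0.1106, 0.7381, 0.3061, 1.7797, -0.3308, 0.6741, 0.8767], 'tool_pos': [0.555, -0.1936, 0.0552], 'ee_rot': [0.0002, 0.6038, 0.7972, 0.0], 'wrist_force': [-1.9408, 0.8122, 1.7245], 'grip_width': 0.0158, 'finger_force': 29.6616}
go [-0.02  0.04 -0.  ] [0.01 0.02 0.02] rows 0.0 az now 105.7
go [ 0.75  6.   -0.  ] [0.01 0.02 0.02] rows 1.5 az now 105.7
```

Call:
{"op": "jog_arm", "data": {"linear": [[0.02,0.24,0],[0.05,0.48,0],[0.08,0.72,0],[0.12,0.96,0],[0.15,1.2,0]], "turn": [[0,0,0],[0,0,0],[0,0,0],[0,0,0],[0,0,0]], "hand": [0,0,0,0,0]}}

```text
t: 19.2
tool_pos: [0.566, -0.1889, 0.0553]
ee_rot: [0.0, 0.604, 0.797, -0.0]
wrist_force: [-1.5, -1.1, 0.1]
grip_width: 0.0156
finger_force: 29.7
```

Call:
{"op": "jog_arm", "data": {"linear": [[0.03,0.24,0],[0.06,0.48,0],[0.09,0.72,0],[0.12,0.96,0],[0.15,1.2,0]], "turn": [[0,0,0],[0,0,0],[0,0,0],[0,0,0],[0,0,0]], "hand": [0,0,0,0,0]}}

```text
t: 19.62
tool_pos: [0.577, -0.1839, 0.0551]
ee_rot: [-0.0, 0.604, 0.797, -0.0]
wrist_force: [-1.4, 0.1, 0.8]
grip_width: 0.0161
finger_force: 29.7
```

```bash
python3 - <<'E'
from h import *
st();go(.6107,-.1701,.0552,105.7)
E
```

```text
{'t': 19.6167, 'joint_positions': [0.0849, 0.7595, 0.3123, 1.7266, -0.3314, 0.7079, 0.845], 'tool_pos': [0.577, -0.1839, 0.0551], 'ee_rot': [-0.0001, 0.6038, 0.7972, -0.0], 'wrist_force': [-1.4162, 0.0667, 0.7515], 'grip_width': 0.0161, 'finger_force': 29.6524}
go [ 0.42  3.62 -0.01] [-0.01 -0.01  0.02] rows 0.9 az now 105.7
```

Call:
{"op": "jog_arm", "data": {"linear": [[0.03,0.24,0],[0.06,0.48,0],[0.09,0.72,0],[0.12,0.96,0],[0.14,1.2,0]], "turn": [[0,0,0],[0,0,0],[0,0,0],[0,0,0],[0,0,0]], "hand": [0,0,0,0,0]}}

```text
t: 20.03
tool_pos: [0.5882, -0.1793, 0.0551]
ee_rot: [-0.0, 0.604, 0.797, -0.0]
wrist_force: [-0.9, -0.9, 1.4]
grip_width: 0.0161
finger_force: 29.7
```

Call:
{"op": "jog_arm", "data": {"linear": [[0.03,0.24,0],[0.06,0.48,0],[0.09,0.72,0],[0.12,0.96,0],[0.14,1.2,0]], "turn": [[0,0,0],[0,0,0],[0,0,0],[0,0,0],[0,0,0]], "hand": [0,0,0,0,0]}}

```text
t: 20.45
tool_pos: [0.5994, -0.1748, 0.0551]
ee_rot: [-0.0, 0.604, 0.797, -0.0]
wrist_force: [-0.8, -0.8, 0.7]
grip_width: 0.0159
finger_force: 29.7
```

Call:
{"op": "jog_arm", "data": {"linear": [[0.03,0.24,0],[0.06,0.48,0],[0.09,0.72,0],[0.12,0.96,0],[0.14,1.2,0]], "turn": [[0,0,0],[0,0,0],[0,0,0],[0,0,0],[0,0,0]], "hand": [0,0,0,0,0]}}

```text
t: 20.87
tool_pos: [0.6105, -0.1702, 0.0551]
ee_rot: [-0.0, 0.604, 0.797, -0.0]
wrist_force: [-0.9, 0.4, 1.5]
grip_width: 0.0159
finger_force: 29.7
```

Call:
{"op": "jog_arm", "data": {"linear": [[0,0,0],[0,0,0],[0,0,0],[0,0,0],[0,0,0]], "turn": [[0,0,0],[0,0,0],[0,0,0],[0,0,0],[0,0,0]], "hand": [0,0,0,0,0]}}

```text
t: 21.28
tool_pos: [0.6113, -0.1699, 0.0555]
ee_rot: [0.001, 0.604, 0.797, 0.001]
wrist_force: [1.0, 0.4, 1.1]
grip_width: 0.016
finger_force: 29.7
```

Call:
{"op": "jog_arm", "data": {"linear": [[0,0,-0.4],[0,0,-1.2],[0,0,-2.5],[0,0,-4.5],[0,0,-7]], "turn": [[0,0,0],[0,0,0],[0,0,0],[0,0,0],[0,0,0]], "hand": [0,0,0,0,0]}}

```text
t: 21.7
tool_pos: [0.6082, -0.17, 0.1245]
ee_rot: [-0.003, 0.604, 0.797, -0.001]
wrist_force: [-0.0, 0.0, -1.8]
grip_width: 0.0158
finger_force: 29.7
```

```bash
python3 - <<'E'
from h import *
st();go(.5467,.0151,.19,105.7)
E
```

```text
{'t': 21.7, 'joint_positions': [0.0303, 0.7081, 0.3584, 1.5918, -0.2943, 0.9012, 0.7686], 'tool_pos': [0.6082, -0.17, 0.1245], 'ee_rot': [-0.0025, 0.604, 0.797, -0.0013], 'wrist_force': [-0.0032, 0.0384, -1.8067], 'grip_width': 0.0158, 'finger_force': 29.6517}
go [19.5  -0.95 -6.5 ] [-0.29 -0.14 -0.02] rows 5.0 az now 105.7
```

Call:
{"op": "jog_arm", "data": {"linear": [[0,0,-2.5],[1,0,-5],[3,-0.1,-6.5],[6,-0.3,-7],[9.5,-0.4,-7]], "turn": [[0,0,0],[0,0,0],[0,0,0],[0,0,0],[0,0,0]], "hand": [0,0,0,0,0]}}

```text
t: 22.12
tool_pos: [0.5806, -0.0822, 0.1975]
ee_rot: [0.002, 0.606, 0.796, -0.0]
wrist_force: [0.1, 0.1, -0.7]
grip_width: 0.0161
finger_force: 29.7
```

Call:
{"op": "jog_arm", "data": {"linear": [[3,-0.1,0],[6,-0.3,0],[8.3,-0.4,0],[9.5,-0.5,0],[9.9,-0.5,0]], "turn": [[0,0,0],[0,0,0],[0,0,0],[0,0,0],[0,0,0]], "hand": [0,0,0,0,0]}}

```text
t: 22.53
tool_pos: [0.5479, 0.0164, 0.1952]
ee_rot: [-0.001, 0.602, 0.798, -0.0]
wrist_force: [-0.2, -0.4, -1.8]
grip_width: 0.016
finger_force: 29.7
```

Call:
{"op": "jog_arm", "data": {"linear": [[0,0,0],[0,0,0],[0,0,0],[0,0,0],[0,0,0]], "turn": [[0,0,0],[0,0,0],[0,0,0],[0,0,0],[0,0,0]], "hand": [0,0,0,0,0]}}

```text
t: 22.95
tool_pos: [0.5494, 0.0125, 0.1951]
ee_rot: [0.0, 0.605, 0.796, -0.0]
wrist_force: [-0.9, 0.3, -1.6]
grip_width: 0.0163
finger_force: 29.7
```

```bash
python3 - <<'E'
from h import *
st();go(.5467,.0151,.125,105.7)
E
```

```text
{'t': 22.95, 'joint_positions': [-0.3273, 0.508, 0.4032, 1.7588, -0.2406, 0.9236, 0.4483], 'tool_pos': [0.5494, 0.0125, 0.1951], 'ee_rot': [0.0003, 0.6047, 0.7964, -0.0003], 'wrist_force': [-0.9457, 0.3371, -1.6393], 'grip_width': 0.0163, 'finger_force': 29.6519}
go [ 0.33 -0.19  7.01] [-0.01  0.04 -0.12] rows 1.7 az now 105.6
```

Call:
{"op": "jog_arm", "data": {"linear": [[0.1,0,1],[0.2,-0.1,2.5],[0.3,-0.2,4.5],[0.3,-0.2,6],[0.3,-0.2,6.5]], "turn": [[0,0,0],[0,0,0],[0,0,0],[0,0,0],[0,0,0]], "hand": [0,0,0,0,0]}}

```text
t: 23.37
tool_pos: [0.5444, 0.0164, 0.1272]
ee_rot: [-0.002, 0.604, 0.797, -0.002]
wrist_force: [0.5, 0.1, -1.3]
grip_width: 0.0164
finger_force: 29.7
```

Call:
{"op": "jog_arm", "data": {"linear": [[0,0,0.2],[0,0,0.3],[0,0,0.3],[0,0,0.3],[0,0,0.3]], "turn": [[0,0,0],[0,0,0],[0,0,0],[0,0,0],[0,0,0]], "hand": [0,0,0,0,0]}}

```text
t: 23.78
tool_pos: [0.547, 0.0163, 0.128]
ee_rot: [0.001, 0.604, 0.797, 0.001]
wrist_force: [0.3, 0.0, -1.5]
grip_width: 0.0161
finger_force: 29.7
```

Call:
{"op": "jog_arm", "data": {"linear": [[0,0,0],[0,0,0],[0,0,0],[0,0,0],[0,0,0]], "turn": [[0,0,0],[0,0,0],[0,0,0],[0,0,0],[0,0,0]], "hand": [0,0,0,0,0]}}

```text
t: 24.2
tool_pos: [0.5464, 0.0164, 0.1272]
ee_rot: [0.0, 0.604, 0.797, 0.0]
wrist_force: [-0.4, -1.0, -0.5]
grip_width: 0.0162
finger_force: 29.7
```

```bash
python3 - <<'E'
from h import *
st();go(.5467,.0151,.0717,105.7)
E
```

```text
{'t': 24.2, 'joint_positions': [-0.3053, 0.5889, 0.3631, 1.842, -0.2896, 0.7625, 0.4874], 'tool_pos': [0.5464, 0.0164, 0.1272], 'ee_rot': [0.0, 0.6038, 0.7972, 0.0], 'wrist_force': [-0.4252, -1.0099, -0.4803], 'grip_width': 0.0162, 'finger_force': 29.652}
go [-0.13 -0.01  5.55] [0.   0.   0.02] rows 1.4 az now 105.7
```

Call:
{"op": "jog_arm", "data": {"linear": [[-0.13,0,0.1],[-0.13,0,0.4],[-0.13,0,0.7],[-0.13,0,0.8],[-0.13,0,0.8]], "turn": [[0,0,0],[0,0,0],[0,0,0],[0,0,0],[0,0,0]], "hand": [0,0,0,0,0]}}

```text
t: 24.62
tool_pos: [0.5463, 0.0152, 0.1186]
ee_rot: [-0.0, 0.604, 0.797, -0.0]
wrist_force: [-0.4, -0.2, -1.0]
grip_width: 0.0165
finger_force: 29.7
```

Call:
{"op": "jog_arm", "data": {"linear": [[0,0,0.3],[0,0,0.7],[0,0,1.2],[0,0,1.7],[0,0,2.2]], "turn": [[0,0,0],[0,0,0],[0,0,0],[0,0,0],[0,0,0]], "hand": [0,0,0,0,0]}}

```text
t: 25.03
tool_pos: [0.5466, 0.0151, 0.0965]
ee_rot: [-0.0, 0.604, 0.797, -0.0]
wrist_force: [-0.5, -0.2, -0.6]
grip_width: 0.016
finger_force: 29.7
```

```bash
python3 - <<'E'
from h import *
st();go(.5467,.0151,.0715,105.7)
E
```

```text
{'t': 25.0333, 'joint_positions': [-0.2865, 0.6323, 0.3401, 1.8679, -0.3132, 0.6941, 0.5099], 'tool_pos': [0.5466, 0.0151, 0.0965], 'ee_rot': [-0.0002, 0.6038, 0.7972, -0.0002], 'wrist_force': [-0.5265, -0.1996, -0.6106], 'grip_width': 0.016, 'finger_force': 29.6521}
go [-0.    0.01  2.5 ] [-0.03 -0.    0.02] rows 0.6 az now 105.7
```

Tip in the slot without contact. Lowering the rest of the way, then releasing.

Call:
{"op": "jog_arm", "data": {"linear": [[0,0,0.5],[0,0,1.1],[0,0,1.7],[0,0,2.2],[0,0,2.4]], "turn": [[0,0,0],[0,0,0],[0,0,0],[0,0,0],[0,0,0]], "hand": [0,0,0,0,0]}}

```text
t: 25.45
tool_pos: [0.5462, 0.0151, 0.0721]
ee_rot: [-0.001, 0.604, 0.797, -0.001]
wrist_force: [-0.0, -0.4, -1.5]
grip_width: 0.0159
finger_force: 29.7
```

Call:
{"op": "jog_arm", "data": {"linear": [[0,0,0.05],[0,0,0.1],[0,0,0.1],[0,0,0.1],[0,0,0.1]], "turn": [[0,0,0],[0,0,0],[0,0,0],[0,0,0],[0,0,0]], "hand": [0,0,0,0,0]}}

```text
t: 25.87
tool_pos: [0.547, 0.0151, 0.0725]
ee_rot: [0.0, 0.604, 0.797, 0.0]
wrist_force: [-0.6, -0.9, -0.8]
grip_width: 0.0159
finger_force: 29.7
```

Call:
{"op": "jog_arm", "data": {"linear": [[0,0,0.05],[0,0,0.1],[0,0,0.12],[0,0,0.12],[0,0,0.12]], "turn": [[0,0,0],[0,0,0],[0,0,0],[0,0,0],[0,0,0]], "hand": [0,0,0,0,0]}}

```text
t: 26.28
tool_pos: [0.5468, 0.0152, 0.0712]
ee_rot: [0.0, 0.604, 0.797, 0.0]
wrist_force: [-0.3, 0.1, 1.9]
grip_width: 0.0162
finger_force: 29.7
```

Call:
{"op": "jog_arm", "data": {"linear": [[0,0,0],[0,0,0],[0,0,0],[0,0,0],[0,0,0]], "turn": [[0,0,0],[0,0,0],[0,0,0],[0,0,0],[0,0,0]], "hand": [0.22,0.3,0.4,0.5,0.5]}}

```text
t: 26.7
tool_pos: [0.5468, 0.0151, 0.0709]
ee_rot: [0.0, 0.604, 0.797, -0.0]
wrist_force: [-1.2, 0.6, 0.4]
grip_width: 0.0428
finger_force: 0.0
```

Call:
{"op": "jog_arm", "data": {"linear": [[0,0,-0.5],[0,0,-2],[0,0,-4.5],[0,0,-8],[0,0,-11]], "turn": [[0,0,0],[0,0,0],[0,0,0],[0,0,0],[0,0,0]], "hand": [0.5,0.5,0.5,0.5,0.5]}}

```text
t: 27.12
tool_pos: [0.5466, 0.0149, 0.1826]
ee_rot: [-0.0, 0.604, 0.797, -0.0]
wrist_force: [0.9, -0.5, 0.9]
grip_width: 0.0466
finger_force: 0.0
```

Call:
{"op": "jog_arm", "data": {"linear": [[-2,0,-1],[-5,0,-2],[-8,0,-2.5],[-10,0,-2.5],[-10,0,-2.5]], "turn": [[0,0,0],[0,0,0],[0,0,0],[0,0,0],[0,0,0]], "hand": [0.5,0.5,0.5,0.5,0.5]}}

```text
t: 27.53
tool_pos: [0.5743, -0.0879, 0.2073]
ee_rot: [0.003, 0.607, 0.795, -0.001]
wrist_force: [-0.0, -0.2, 0.5]
grip_width: 0.0467
finger_force: 0.0
```

Call:
{"op": "jog_arm", "data": {"linear": [[0,0,0],[0,0,0],[0,0,0],[0,0,0],[0,0,0]], "turn": [[0,0,0],[0,0,0],[0,0,0],[0,0,0],[0,0,0]], "hand": [0.5,0.5,0.5,0.5,0.5]}}

```text
t: 27.95
tool_pos: [0.5738, -0.0797, 0.2058]
ee_rot: [-0.0, 0.603, 0.798, 0.0]
wrist_force: [0.3, -0.1, -0.4]
grip_width: 0.0461
finger_force: 0.0
```

```bash
python3 - <<'E'
from h import *
st();c=cam('wrist')
u,v=proj(c,[.55,.01,.08]).astype(int)
x0,y0=max(u-90,0),max(v-75,0);print(x0,y0);save('w7c.png',c['image'][y0:y0+150,x0:x0+180],4);np.savez('w7.npz',**{k:c[k] for k in('image','depth','K','M')})
E
```

```text
{'t': 27.95, 'joint_positions': [-0.1538, 0.5414, 0.4043, 1.6617, -0.2457, 0.9895, 0.611], 'tool_pos': [0.5738, -0.0797, 0.2058], 'ee_rot': [-0.0004, 0.6029, 0.7978, 0.0001], 'wrist_force': [0.2824, -0.1268, -0.3799], 'grip_width': 0.0461, 'finger_force': 0.0}
168 6
```

View pics/w7c.png

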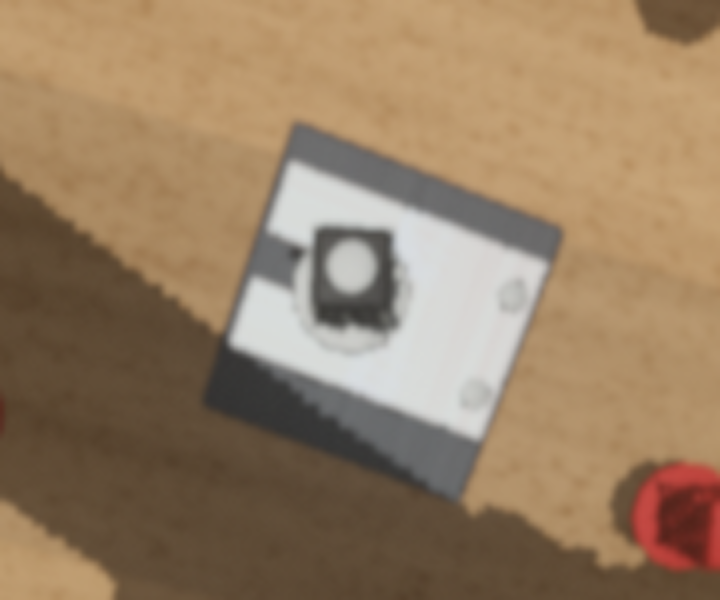

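The stylus stands upright in the fork (button at (352,265), collar at (352,298) on the plate), and the gripper is clear of it. Handing in.

```bash
python3 -c "
from workcell import ctrl
print(ctrl.sign_off())"
```

```text
the job is handed in; nothing more can be done
None
```

I zeroed the gauge, drew the stylus along the whole seam at about 3 cm/s with the tip pressed about 4 mm, put it back upright in its fork and handed the job in at about 28 s; the sign-off gave no verdict.

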